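# Cap the vials and hold the slant rack at its mark

## Task

The blue slant rack on the table carries two sample vials for a settling experiment. First press both red flip caps fully shut while the rack still stands level; then take the rack by its black ball knob and rock it up on the orange stud, its foot clear of the table, until the gauge's hanging red pointer settles inside the green mark. Finish while holding it there, steady, the rack's far end still resting on the stud and carried by nothing else but your grip, and leave the other things on the table where they are.

Things in the scene. Friction and masses are not known exactly. Their poses are not given: they have to be found in the camera images.
- rack: loose blue slant rack, 0.5 kg: plank 66 x 260 x 12 mm (x, y, z), its top 42 mm above the table. Origin at table height under the plank's centre, z up, +y along the plank to the knob end, which stands on a 30 mm foot; the other part rests on the stud. Along y: knob +112 mm, vial a +45, vial b -12, gauge -100. It is free: it can slide, tips about the stud when lifted by the knob, and falls back if let go
- knob (a point): centre of the black ball knob (30 mm diameter, centre 92 mm above the table when level) on a 12 mm diameter post 50 mm high above the plank at the rack's +y end; axes as the rack. It can be pinched from above from any side and swivels in the grip
- foot (a point): middle of the underside of the steel foot (56 x 16 mm) below the knob, on the table (z = 0) while the rack stands level
- stud: fixed stud under the rack's gauge part: black base 90 x 64 mm (x, y), two rounded orange ribs 72 mm long along x, radius 8 mm. Origin at the centre of its underside; y points to the knob end. The rib at y = +15 mm is 30 mm high, that at y = -12 mm is 27 mm high: the rack tips about the higher one up to about 0.11 rad, then about the lower one
- mouth_a (a point): centre of the rim of vial a, the one nearer the knob, 102 mm above the table when level; amber vial 28 mm in diameter, rim 31 mm
- mouth_b (a point): centre of the rim of vial b, the one nearer the gauge, 57 mm from vial a; same size
- cap_a (a joint): red flip cap of vial a, rad: 0 shut, grows as it opens, at most 2.0; starts at 1.2 to 1.8. Disc 32 mm across. Hinge parallel to the rack's y, at rim height, 18 mm from the mouth's centre on the rack's -x side; thumb tab on the +x side, 39 mm from the hinge. Shut, its top is 7 mm above the rim. Stiff hinge: stays where left, about 0.5 N at the cap moves it
- cap_b (a joint): the same for vial b
- pointer (a joint): hanging red pointer of the round white gauge (disc of 60 mm radius, centre 104 mm above the table, facing the rack's +x and leaning back 40 degrees, so face up), rad along the dial: 0 with the rack level. Once still (it swings some 2 times a second, dying down in about 3 s), tan(pointer) = tan(angle by which the knob end is raised) / cos 40 deg, about 1.3 x that angle
- mark (a joint): angle of the green mark on the gauge's dial, same zero and sense as the pointer, so the pointer is on the mark when both values are equal; differs from run to run, 0.17 to 0.35 rad, always on the side to which the pointer swings as the knob end is raised. Neither mark nor pointer can be touched
- pointer_tip (a point): tip of the red pointer, 48 mm from its pivot
- mark_mid (a point): middle of the green mark, a strip 6 mm wide and 16 mm long on the dial, at the same 48 mm radius and in the pointer's plane
- squeeze: white squeeze bottle with a blue cap, 62 mm in diameter, 135 mm high; bystander
- dropper: small amber bottle with a white cap, 34 mm in diameter, 85 mm high; bystander
- beaker: glass beaker, 80 mm in diameter, 95 mm high; bystander
- spare_cap: loose white cap, 30 mm in diameter, 14 mm high; bystander
- dish: shallow glass dish, 90 mm in diameter, 18 mm high; bystander
- spatula: thin steel lab spatula, 184 mm long, lying flat; bystander
Not all that is in view belongs to the job. What is meant by the stud is not purple, and is the larger of those in its own colour.

How it is judged:
On the way, in this order (a step that is already met when the one before it is completed fails the run):
1. both caps are pressed shut, the rack still standing on its foot (value of joint each of cap_a, cap_b below 0.12 rad and height (world z) of foot below 0.006 m), for 0.2 s.
2. the rack is held up by the knob end, resting on the stud, with the pointer on the green mark (distance between pointer_tip and mark_mid below 0.003 m and contact force between rack and stud above 0.3 N and contact force between the fingers and rack above 0.5 N and height (world z) of foot above 0.008 m and contact force between rack and squeeze below 0.05 N and contact force between rack and dropper below 0.05 N and contact force between rack and beaker below 0.05 N and contact force between rack and spare_cap below 0.05 N and contact force between rack and dish below 0.05 N and contact force between rack and spatula below 0.05 N), for 0.5 s.
At the end, for the whole second after the job is handed in: Caps within 0.12 rad of shut; pointer tip within 3 mm of the mark's middle and still (below 0.25 rad/s); gripped (over 0.5 N); foot over 8 mm up; rack bears on the stud with over 0.3 N, nothing else carrying it (all of step 2 and value of joint each of cap_a, cap_b below 0.12 rad and velocity of joint pointer between -0.25 and 0.25 rad/s); the arm keeps its last pose, push and grip.
It fails at once if the rack is tilted while a cap is open (angle between rack's own z axis and vertical above 0.1 rad and value of joint any of cap_a, cap_b above 0.3 rad).
It fails at once if the rack is tipped far over (angle between rack's own z axis and vertical above 0.6 rad).
It fails at once if a bystander is pushed away or knocked over (distance of any of squeeze, dropper, beaker, spare_cap, dish, spatula from where it was at the start of the episode above 0.03 m or angle between any of squeeze, dropper, beaker, spare_cap, dish, spatula's own z axis and vertical above 0.5 rad).
It also fails if it takes over 61 s, if anything falls off the work surface, if the arm or the gripper's body presses on something with over 40 N, if the wrist force passes 120 N, or if a joint passes its speed limit or range.

## Robot

A 6-joint arm with a two-finger parallel gripper is mounted at the origin on the work surface. World frame = base frame: x ahead of the robot, y to its left, z up, the work surface at z = 0. Lengths are in m, angles in rad, forces in N, time in s.
With the tool pointing down it reaches from about 0.325 to 0.85 m from the base axis. Payload 4.4 kg.
Tool frame: the origin (TCP) lies midway between the tips of the shut fingers; the grasp point (between the pads) lies 19 mm behind it; z points along the fingers, x is the direction in which the jaws open and shut, and the axes are right-handed (so a half turn about z gives the same grasp; the last joint's range is limited). The gripper opens to 94 mm and grips with 3 to 60 N. Pads are 16 mm wide; open, the fingers measure 119 mm over their backs; the gripper's body (75 mm by 177 mm) begins 78 mm behind the grasp point.
Start: joints at [-1.266, 0.207, 1.542, -0, 1.393, -0.15], TCP at [0.253, -0.517, 0.182] pointing down, gripper open.
Joint ranges: [-2.73, 2.73], [-0.86, 2.22], [0.23, 2.46], [-1.11, 4.25], [0.08, 2.63], [-2.82, 2.82]. Speed limits (rad/s): [2.79, 2.79, 3.14, 3.14, 3.14, 3.14].

## Interface

Orientations are given as a unit quaternion [w, x, y, z].
In Python, from cell import arm, eyes, nets gives the robot as it stands.
- The arm moves only by the tool play_rows, never from a script. Its argument "rows" is a list of rows, each a list of 6 numbers: the shift along the tool's x, y, z in mm, then the turn, a rotation vector about the tool's x, y, z in degrees. In form: [[x, y, z, ax, ay, az], ...]. A call has 1 to 5 rows; each row shifts and turns the commanded pose from where the row before left it, along the tool's axes as they then stand; what a row does not reach is not made up. A row lasts 1/8 s, in which the tool goes at most 62.5 mm and 10.7 degrees, less where a joint would pass 70% of its speed; a pose out of reach is approached as far as the arm can. A call with a gripper value outside its range is refused whole. "hand" is the gripper command: -1 is shut, 1 is fully open, values between are in proportion, set as the call begins (left out, the last holds). The fingers move at their own pace and stop on an object; "squeeze" is the grip in N (left out, the last holds). Time passes only in rows, so rows that do not move let the fingers close. It gives the time, the measured TCP pose, the force and the opening at its end, in the units of the state.
- arm.read_state(): the state, without advancing time (a new reading comes with each control period).
- eyes.camera(name): name is "scene" or "top" or "wrist"; returns the picture (420x560x3 uint8, red, green, blue); there is no depth.
- eyes.get_calibration(name): a dict with "fx", "fy", "cx", "cy" (pixels), "dist_coeffs" ([k1, k2, p1, p2, k3] as OpenCV has them; the pictures are not rectified), "xyz" and "attitude" of the camera in the world; the wrist camera has in their place "tool_from_camera" (4x4, takes a point from camera to tool coordinates, whose origin is the TCP and whose axes are the tool frame's). Camera axes: x right, y down, z forward; pixel columns grow to the right and rows downward; lengths in m; the calibration is good to about 2 mm. A picture is of the moment at which its call begins: read the wrist's pose just before it. get_calibration takes no time and is no camera call.
- arm.finish_job(): hands the job in, once; it reports no verdict.
Trained networks look in the newest picture that a camera, given by its name, has taken for a name from the list of things; names that differ only in an ending like _2 or _b are one class to them, and where a whole thing is asked for, a point or a joint stands for the part that bears it (a point fixed in the world has none). Each returns a list of dicts, best first, with "score" (0 to 1); they miss things now and then, are a little off and sometimes report something else, mostly with a low value. They report only what shows in the picture. A call takes as long as a camera call. They do not tell look-alikes from the thing itself.
- nets.outline_of(name, camera): "region" (420x560 bool, what is visible of it) and "bbox" ([left, top, right, bottom] in pixels, round what is visible of it).
- nets.pinpoint(name, camera): "position" ([column, row] in pixels: a listed point, or the origin of a listed thing).
The state is a dict: "clock": time; "joints": joint angles; "qvel": joint speeds; "effort": joint torques, N m; "position": TCP position; "tcp_rot": TCP orientation; "contact_force": force on the tool from outside, world axes, zero at the start; "ft_torque": the same for the moment, N m; "finger_gap": finger opening in m.
Only numpy, scipy, OpenCV 4.12 (cv2) and the standard library are available. Lean on these libraries where they do the work, as an engineer would, in place of code of your own. Each camera call takes 0.05 s, during which the arm holds its last target.

## Working session

There is one attempt and no reset: what is moved stays moved. The work goes in short steps, Python scripts to look and compute and a tool call to move; the robot and the scene stay as the last step left them, time stands still between calls to the robot, and variables do not carry over. Pictures are saved under pics/ and viewed, and the job is handed in when it is done.

Besides the shell and the picture viewer there is one more tool, called after "Call:" as name(argument=value, ...), one argument or row to a line, values as JSON. play_rows: Moves the arm, as the interface text tells. Its arguments: {"type":"object","properties":{"rows":{"type":"array"},"hand":{"type":"number"},"squeeze":{"type":"number"}},"required":["rows"]}

```bash
ls; mkdir -p pics; cat > h.py <<'E'
import numpy as np, cv2
from cell import arm, eyes, nets
from scipy.spatial.transform import Rotation as R
def snap(cam,fn=None):
    im=eyes.camera(cam)
    if fn: cv2.imwrite('pics/'+fn,im[:,:,::-1])
    return im
def Rq(q): return R.from_quat([q[1],q[2],q[3],q[0]])
def cal(cam,st=None):
    c=eyes.get_calibration(cam)
    K=np.array([[c['fx'],0,c['cx']],[0,c['fy'],c['cy']],[0,0,1.]]);d=np.array(c['dist_coeffs'],float)
    if 'tool_from_camera' in c:
        st=st or arm.read_state()
        T=np.eye(4);T[:3,:3]=Rq(st['tcp_rot']).as_matrix();T[:3,3]=st['position']
        T=T@np.array(c['tool_from_camera']);return K,d,T[:3,:3],T[:3,3]
    a=np.array(c['attitude'])
    M=a if a.shape==(3,3) else Rq(a).as_matrix()
    return K,d,M,np.array(c['xyz'])
def ray(C,px):
    K,d,M,t=C
    u=cv2.undistortPoints(np.array([[px]],float),K,d)[0,0]
    v=M@np.array([u[0],u[1],1]);return t,v/np.linalg.norm(v)
def onz(C,px,z):
    t,v=ray(C,px);return t+v*(z-t[2])/v[2]
def proj(C,P):
    K,d,M,t=C
    P=np.atleast_2d(P);r=cv2.Rodrigues(M.T)[0]
    return cv2.projectPoints(P.astype(float),r,-M.T@t,K,d)[0][:,0]
def tri(rs):
    A=np.zeros((3,3));b=np.zeros(3)
    for t,v in rs:
        P=np.eye(3)-np.outer(v,v);A+=P;b+=P@t
    return np.linalg.solve(A,b)
E
python3 - <<'E'
from h import *
snap('scene','s0.png');snap('top','t0.png')
print(eyes.get_calibration('top'));print(eyes.get_calibration('scene'));print(eyes.get_calibration('wrist'));print(arm.read_state())
E
```

```text
pics
{'fx': 392.67712541780685, 'fy': 392.67712541780685, 'cx': 269.7345777884234, 'cy': 203.87073112676865, 'dist_coeffs': array([-0.10976441,  0.        ,  0.        ,  0.        ,  0.        ]), 'xyz': array([0.5125843 , 0.01735625, 0.96999686]), 'attitude': array([-0.03749839,  0.70975735, -0.70273048,  0.03175298])}
{'fx': 419.6043335629771, 'fy': 419.6043335629771, 'cx': 276.59374001312966, 'cy': 212.97705879749566, 'dist_coeffs': array([-0.00718852,  0.        ,  0.        ,  0.        ,  0.        ]), 'xyz': array([1.17508629, 0.56031709, 0.74605236]), 'attitude': array([-0.17769658,  0.34478466,  0.83040817, -0.39996218])}
{'fx': 290.09952737335004, 'fy': 290.09952737335004, 'cx': 283.71675391374396, 'cy': 207.54054204381873, 'dist_coeffs': array([-0.03740067,  0.        ,  0.        ,  0.        ,  0.        ]), 'tool_from_camera': array([[ 9.99999563e-01,  8.92100648e-04,  2.80328607e-04,
         7.99244653e-04],
       [-9.32434264e-04,  9.73934444e-01,  2.26827751e-01,
        -6.50639565e-02],
       [-7.06685019e-05, -2.26827914e-01,  9.73934850e-01,
        -2.02408981e-01],
       [ 0.00000000e+00,  0.00000000e+00,  0.00000000e+00,
         1.00000000e+00]])}
{'clock': 0.1, 'joints': array([-1.26651656e+00,  2.07340273e-01,  1.54278313e+00, -1.71290489e-05,
        1.39351685e+00, -1.50490603e-01]), 'qvel': array([-0.00080345, -0.002521  , -0.00233001,  0.00045911, -0.00056536,
       -0.00131969]), 'effort': array([-1.66940663e-04, -3.71862066e+01, -2.82292539e+01,  7.01396260e-02,
        3.11734504e-02, -4.77505557e-05]), 'position': array([ 0.25232693, -0.51581707,  0.18061713]), 'tcp_rot': array([-6.59784012e-04,  8.48309276e-01, -5.29500070e-01, -7.82892556e-04]), 'contact_force': array([-0.66080451,  0.22685098, -0.68127643]), 'ft_torque': array([ 0.03510154,  0.01398999, -0.04263498]), 'finger_gap': 0.09392328021193493}
```

View pics/s0.png

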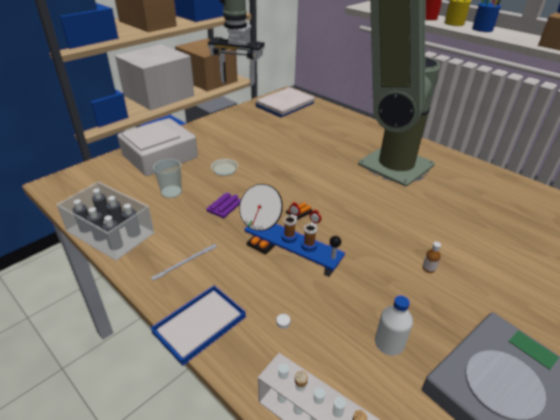

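View pics/t0.png

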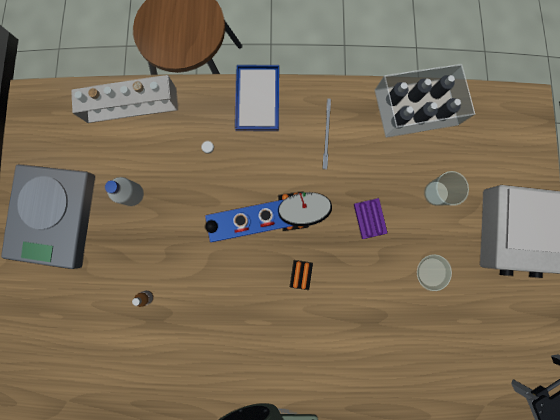

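The scene view shows the rack mid-table with its knob at about (335,242). In the top view the knob is at (211,226), the vials are at (240,220) and (265,215), and the gauge is at (305,208). The small orange stud at (301,275) and the purple one are decoys.

```bash
python3 - <<'E'
from h import *
C={c:cal(c) for c in('top','scene')}
ims={c:snap(c) for c in C}
px={}
for n in('knob','mouth_a','mouth_b','pointer_tip','mark_mid','foot','rack'):
    for c in C:
        r=nets.pinpoint(n,c)
        print(n,c,[(np.round(x['position'],1).tolist(),round(x['score'],2)) for x in r[:4]])
for c,(x0,y0,x1,y1) in {'top':(195,180,345,260),'scene':(225,170,365,280)}.items():
    im=ims[c][y0:y1,x0:x1];cv2.imwrite(f'pics/{c}c0.png',cv2.resize(im,None,fx=5,fy=5,interpolation=cv2.INTER_CUBIC)[:,:,::-1])
print(arm.read_state()['clock'])
E
```

```text
knob top [([210.2, 223.6], 0.69)]
knob scene [([335.8, 240.0], 0.88)]
mouth_a top [([267.4, 216.5], 0.82), ([237.5, 222.1], 0.79)]
mouth_a scene [([312.1, 227.1], 0.95), ([289.9, 219.1], 0.78)]
mouth_b top [([267.4, 216.5], 0.82), ([237.5, 222.1], 0.79)]
mouth_b scene [([312.1, 227.1], 0.95), ([289.9, 219.1], 0.78)]
pointer_tip top [([238.2, 220.5], 0.56), ([297.0, 196.1], 0.49)]
pointer_tip scene [([265.1, 238.3], 0.31)]
mark_mid top []
mark_mid scene []
foot top []
foot scene [([328.5, 269.6], 0.79)]
rack top [([259.4, 216.1], 0.76), ([239.3, 222.6], 0.64)]
rack scene [([332.7, 271.4], 0.55)]
0.9
```

View pics/topc0.png

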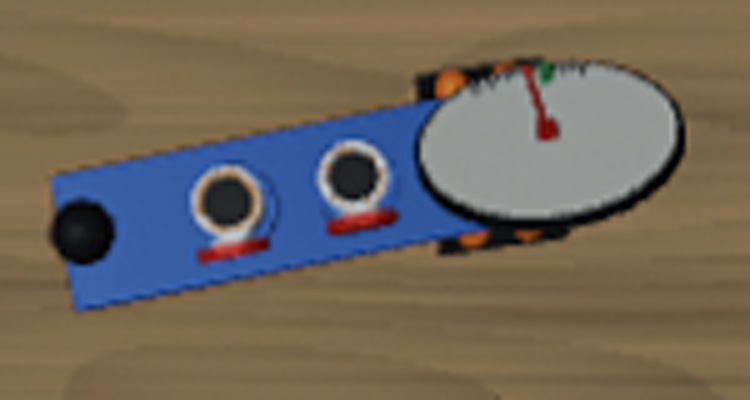

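View pics/scenec0.png

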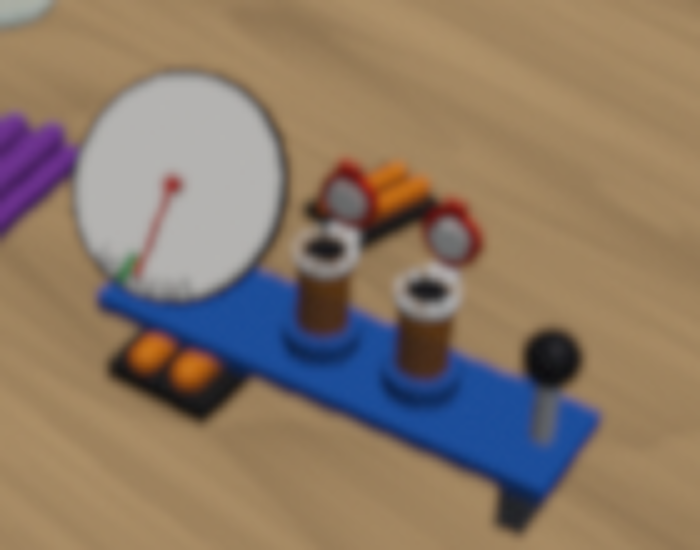

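The close-ups show both caps standing open on the robot side (rack -x) and the gauge facing away from the robot. The green mark sits just to the right of the pointer in the top view.

```bash
python3 - <<'E'
from h import *
C={c:cal(c) for c in('top','scene')}
k=tri([ray(C['top'],(211.3,226)),ray(C['scene'],(335.3,241.5))]);print('knob',k)
for p,s,n in (((240.4,220.3),(310.5,228),'a'),((265.5,215),(290,219.7),'b')):
    print(n,tri([ray(C['top'],p),ray(C['scene'],s)]),onz(C['top'],p,.102),onz(C['scene'],s,.102))
print(onz(C['top'],(211.3,226),.092),onz(C['scene'],(335.3,241.5),.092))
# plank corners top view z=.042
for p in ((52,177),(78,310)): print(onz(C['top'],(195+p[0]/5,180+p[1]/5),.042))
# gauge pivot
print('pivot',tri([ray(C['top'],(195+546/5,180+129/5)),ray(C['scene'],(225+171/5,170+184/5))]))
print('mark',tri([ray(C['top'],(195+547/5,180+72/5)),ray(C['scene'],(225+127/5,170+266/5))]))
print('tip',tri([ray(C['top'],(195+527/5,180+70/5)),ray(C['scene'],(225+138/5,170+275/5))]))
E
```

```text
knob [0.54757186 0.15599185 0.09060696]
a [0.56060718 0.08989545 0.0997146 ] [0.56067709 0.08946013 0.102     ] [0.56257465 0.09179582 0.102     ]
b [0.57292767 0.03427957 0.0999932 ] [0.57300227 0.03398438 0.102     ] [0.57459441 0.03617776 0.102     ]
[0.54771673 0.15550714 0.092     ] [0.54867262 0.15709074 0.092     ]
[0.57474721 0.17808602 0.042     ]
[0.51188304 0.1641918  0.042     ]
pivot [ 0.59421254 -0.05167702  0.10398965]
mark [ 0.62384151 -0.05454394  0.06586838]
tip [ 0.62472821 -0.04530621  0.06591119]
```

```bash
cat >> h.py <<'E'
YAW=np.deg2rad(12.5)
RX=np.array([np.cos(YAW),np.sin(YAW),0]);RY=np.array([-np.sin(YAW),np.cos(YAW),0])
ROT=R.from_matrix(np.c_[RX,-RY,[0,0,-1]])
def plan(target,n,rot=ROT,st=None):
    st=st or arm.read_state()
    p=np.array(st['position']);q=Rq(st['tcp_rot'])
    dv=(q.inv()*rot).as_rotvec()/n
    dp=(np.array(target)-p)/n
    rows=[]
    for i in range(n):
        s=q.inv().apply(np.array(target)*(i+1)/n+np.array(st['position'])*(1-(i+1)/n)-p)
        r=np.round(np.r_[s,0,0,0]*1000,0)[:3]; a=np.round(np.rad2deg(dv),1)
        rows.append(np.r_[r,a].tolist()); p=p+q.apply(r/1000); q=q*R.from_rotvec(np.deg2rad(a))
    print(rows, 'end',np.round(p,4), 'roterr deg',np.round(np.rad2deg((q.inv()*rot).magnitude()),2))
def stt():
    s=arm.read_state();print(round(s['clock'],2),np.round(s['position'],4),'F',np.round(s['contact_force'],2),'gap',round(s['finger_gap'],4),'rot',np.round(np.rad2deg((ROT.inv()*Rq(s['tcp_rot'])).as_rotvec()),2), 'j',np.round(s['joints'],2));return s
E
python3 - <<'E'
from h import *
stt()
plan((.64,-.05,.22),15)
E
```

```text
0.9 [ 0.2526 -0.5166  0.1817] F [0.26 0.37 0.05] gap 0.0937 rot [-0.    0.   76.44] j [-1.27  0.21  1.54 -0.    1.39 -0.15]
[[-17.0, -37.0, -3.0, 0.0, -0.0, -5.1], [-13.0, -38.0, -2.0, 0.0, -0.0, -5.1], [-10.0, -39.0, -3.0, 0.0, -0.0, -5.1], [-6.0, -40.0, -2.0, 0.0, -0.0, -5.1], [-3.0, -40.0, -3.0, 0.0, -0.0, -5.1], [1.0, -41.0, -2.0, 0.0, -0.0, -5.1], [5.0, -40.0, -3.0, 0.0, -0.0, -5.1], [8.0, -40.0, -2.0, 0.0, -0.0, -5.1], [11.0, -38.0, -3.0, 0.0, -0.0, -5.1], [15.0, -38.0, -3.0, 0.0, -0.0, -5.1], [18.0, -36.0, -2.0, 0.0, -0.0, -5.1], [22.0, -34.0, -3.0, 0.0, -0.0, -5.1], [24.0, -33.0, -2.0, 0.0, -0.0, -5.1], [27.0, -30.0, -3.0, 0.0, -0.0, -5.1], [30.0, -27.0, -2.0, 0.0, -0.0, -5.1]] end [ 0.6402 -0.0501  0.2196] roterr deg 0.06
```

Call:
play_rows(
  rows=[
    [-17, -37, -3, 0, 0, -5.1],
    [-13, -38, -2, 0, 0, -5.1],
    [-10, -39, -3, 0, 0, -5.1],
    [-6, -40, -2, 0, 0, -5.1],
    [-3, -40, -3, 0, 0, -5.1],
  ],
  hand=1,
)

```text
clock: 1.52
position: [0.3818, -0.3601, 0.1948]
tcp_rot: [0.0, 0.945, -0.328, 0.0]
contact_force: [0.9, 0.1, -0.8]
finger_gap: 0.0943
```

Call:
play_rows(
  rows=[
    [1, -41, -2, 0, 0, -5.1],
    [5, -40, -3, 0, 0, -5.1],
    [8, -40, -2, 0, 0, -5.1],
    [11, -38, -3, 0, 0, -5.1],
    [15, -38, -3, 0, 0, -5.1],
  ],
)

```text
clock: 2.15
position: [0.5114, -0.2044, 0.2079]
tcp_rot: [0.0, 0.994, -0.111, 0.0]
contact_force: [-0.4, 0.3, -0.2]
finger_gap: 0.0938
```

Call:
play_rows(
  rows=[
    [18, -36, -2, 0, 0, -5.1],
    [22, -34, -3, 0, 0, -5.1],
    [24, -33, -2, 0, 0, -5.1],
    [27, -30, -3, 0, 0, -5.1],
    [30, -27, -2, 0, 0, -5.1],
  ],
)

```text
clock: 2.78
position: [0.641, -0.049, 0.2198]
tcp_rot: [0.0, 0.994, 0.111, 0.0]
contact_force: [0.2, 0.6, 0.4]
finger_gap: 0.0937
```

Call:
play_rows(
  rows=[
    [0, 0, 0, 0, 0, 0],
    [0, 0, 0, 0, 0, 0],
  ],
)

```text
clock: 3.02
position: [0.6398, -0.0504, 0.2193]
tcp_rot: [0.0, 0.994, 0.109, -0.0]
contact_force: [-0.7, -0.3, -0.1]
finger_gap: 0.094
```

```bash
python3 - <<'E'
from h import *
stt()
im=snap('wrist','w1.png')
E
```

```text
3.02 [ 0.6398 -0.0504  0.2193] F [-0.69 -0.33 -0.14] gap 0.094 rot [-0.01 -0.06 -0.04] j [-0.21  0.32  1.32 -0.    1.5  -0.43]
```

View pics/w1.png

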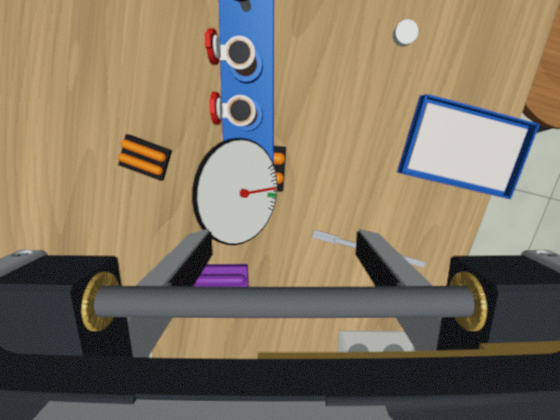

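The wrist view shows the gauge pivot at (244,193), the pointer tip at about (273,188), the green mark at about (271,196), and the mouths at (240,110) and (240,52).

```bash
python3 - <<'E'
from h import *
im=cv2.imread('pics/w1.png')
c=im[135:250,185:300];cv2.imwrite('pics/w1c.png',cv2.resize(c,None,fx=5,fy=5,interpolation=cv2.INTER_CUBIC))
C=cal('wrist')
hsv=cv2.cvtColor(im,cv2.COLOR_BGR2HSV)
g=cv2.inRange(hsv,(45,80,30),(85,255,255));g[:135]=0;g[250:]=0
ys,xs=np.nonzero(g);print('green',list(zip(xs,ys)))
# model
def model(o,yaw,phi,tilt=0):
    pass
O=np.array([.5673,.0591])  # guess mid a,b -> origin
a=np.array([.5609,.0900]);O=a-RY[:2]*.045;print('O',O)
def W(x,y,z): return np.array([*(O+RX[:2]*x+RY[:2]*y),z])
for n,P in dict(a=W(0,.045,.102),b=W(0,-.012,.102),piv=W(0,-.1,.104)).items(): print(n,proj(C,P)[0])
s,co=np.sin(np.deg2rad(40)),np.cos(np.deg2rad(40))
# dial down dir: in rack x,z : face normal (co? )
for off in(0,.004,.008):
  for phi in(0,.1,.2,.3):
    # leaning back 40deg: normal=(cos40,0,sin40); down dir=(sin40,0,-cos40)
    y=-.1-.048*np.sin(phi);d=.048*np.cos(phi)
    P=W(off*co+d*s,y,.104+off*s-d*co);print(off,phi,proj(C,P)[0])
E
```

```text
green [(np.int64(268), np.int64(193)), (np.int64(269), np.int64(193)), (np.int64(270), np.int64(193)), (np.int64(271), np.int64(193)), (np.int64(272), np.int64(193)), (np.int64(273), np.int64(193)), (np.int64(274), np.int64(193)), (np.int64(275), np.int64(193)), (np.int64(268), np.int64(194)), (np.int64(269), np.int64(194)), (np.int64(270), np.int64(194)), (np.int64(271), np.int64(194)), (np.int64(272), np.int64(194)), (np.int64(273), np.int64(194)), (np.int64(274), np.int64(194)), (np.int64(275), np.int64(194)), (np.int64(268), np.int64(195)), (np.int64(269), np.int64(195)), (np.int64(270), np.int64(195)), (np.int64(271), np.int64(195)), (np.int64(272), np.int64(195)), (np.int64(273), np.int64(195)), (np.int64(274), np.int64(195)), (np.int64(275), np.int64(195)), (np.int64(268), np.int64(196)), (np.int64(269), np.int64(196)), (np.int64(270), np.int64(196)), (np.int64(271), np.int64(196)), (np.int64(272), np.int64(196)), (np.int64(273), np.int64(196)), (np.int64(274), np.int64(196)), (np.int64(275), np.int64(196)), (np.int64(273), np.int64(197)), (np.int64(274), np.int64(197)), (np.int64(275), np.int64(197))]
O [0.57063978 0.04606668]
a [238.32273702  49.71264696]
b [239.9088895  108.06744176]
piv [242.11972981 190.77391665]
0 0 [271.28622711 185.69214792]
0 0.1 [271.18926988 189.55305691]
0 0.2 [270.83228823 193.40992367]
0 0.3 [270.21889831 197.235982  ]
0.004 0 [273.69817168 186.01649907]
0.004 0.1 [273.59454061 189.90389293]
0.004 0.2 [273.23150718 193.7874525 ]
0.004 0.3 [272.61272673 197.6403143 ]
0.008 0 [276.14456307 186.34559117]
0.008 0.1 [276.03407278 190.25981315]
0.008 0.2 [275.6648504  194.17041582]
0.008 0.3 [275.04059079 198.0504384 ]
```

View pics/w1c.png

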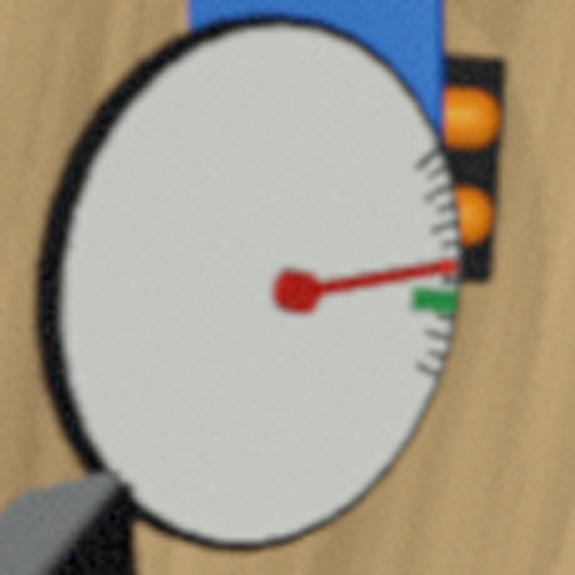

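```bash
cat >> h.py <<'E'
O=np.array([.5716,.0463])
def W(x,y,z): return np.array([*(O+RX[:2]*x+RY[:2]*y),z])
E
python3 - <<'E'
from h import *
s=stt()
plan(W(-.060,.045,.19),5)
E
```

```text
3.08 [ 0.6396 -0.0508  0.2194] F [ 1.33 -0.54 -0.05] gap 0.0941 rot [-0.01 -0.05  0.01] j [-0.21  0.32  1.32 -0.    1.5  -0.43]
[[-21.0, -31.0, 6.0, 0.0, 0.0, -0.0], [-21.0, -31.0, 6.0, 0.0, 0.0, -0.0], [-21.0, -31.0, 6.0, 0.0, 0.0, -0.0], [-21.0, -31.0, 6.0, 0.0, 0.0, -0.0], [-21.0, -31.0, 5.0, 0.0, 0.0, -0.0]] end [0.5035 0.0778 0.1905] roterr deg 0.05
```

Next I go over to the robot side of cap a, shut the fingers and descend.

Call:
play_rows(
  rows=[
    [-21, -31, 6, 0, 0, 0],
    [-21, -31, 6, 0, 0, 0],
    [-21, -31, 6, 0, 0, 0],
    [-21, -31, 6, 0, 0, 0],
    [-21, -31, 5, 0, 0, 0],
  ],
  hand=-1,
  squeeze=15,
)

```text
clock: 3.7
position: [0.5026, 0.0778, 0.1905]
tcp_rot: [0.0, 0.994, 0.108, 0.0]
contact_force: [-0.2, 1.0, -0.1]
finger_gap: 0.0475
```

Call:
play_rows(
  rows=[
    [0, 0, 0, 0, 0, 0],
    [0, 0, 23, 0, 0, 0],
    [0, 0, 23, 0, 0, 0],
    [0, 0, 22, 0, 0, 0],
    [0, 0, 0, 0, 0, 0],
  ],
)

```text
clock: 4.32
position: [0.5029, 0.0769, 0.1211]
tcp_rot: [0.0, 0.994, 0.108, -0.002]
contact_force: [0.1, -0.6, -1.1]
finger_gap: 0.0006
```

```bash
python3 - <<'E'
from h import *
stt()
im=snap('scene');cv2.imwrite('pics/s2.png',cv2.resize(im[150:290,220:380],None,fx=4,fy=4)[:,:,::-1])
im=snap('wrist','w2.png')
E
```

```text
4.33 [0.5029 0.0769 0.1211] F [ 0.13 -0.63 -1.13] gap 0.0006 rot [ 0.02 -0.2   0.06] j [-0.02  0.13  1.76 -0.    1.25 -0.24]
```

View pics/s2.png

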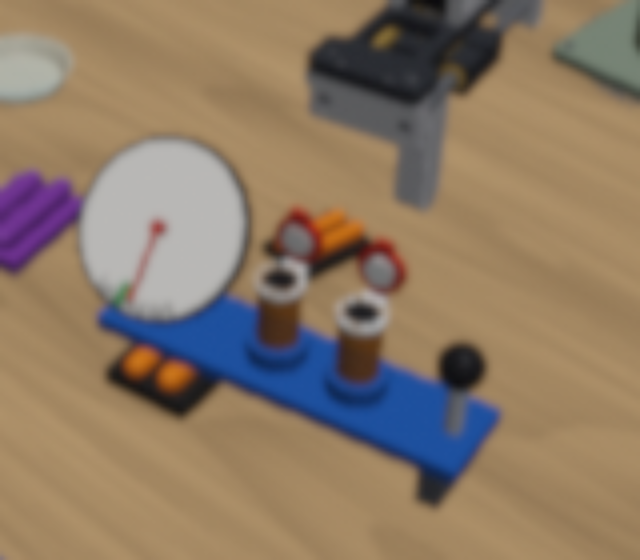

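View pics/w2.png

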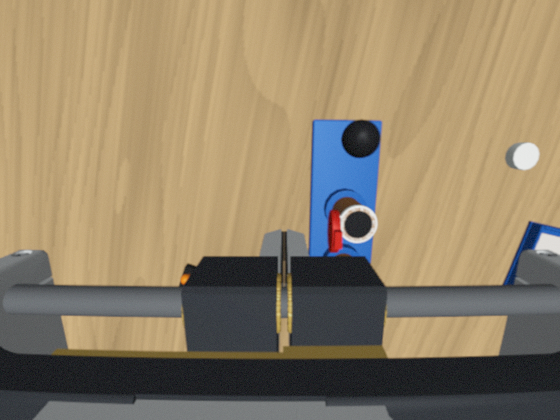

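The fingertips are at (283,235) in the wrist view, level with the cap a disc at (335,232). I'll sweep it over.

Call:
play_rows(
  rows=[
    [10, 0, 0, 0, 0, 0],
    [10, 0, 0, 0, 0, 0],
    [10, 0, 0, 0, 0, 0],
    [10, 0, 0, 0, 0, 0],
    [10, 0, 0, 0, 0, 0],
  ],
)

```text
clock: 5.05
position: [0.5535, 0.0895, 0.1226]
tcp_rot: [-0.0, 0.994, 0.109, -0.0]
contact_force: [0.3, 0.6, 0.6]
finger_gap: 0.0008
```

Call:
play_rows(
  rows=[
    [8, 0, 2, 0, 0, 0],
    [6, 0, 3, 0, 0, 0],
    [0, 0, 4, 0, 0, 0],
    [0, 0, 2, 0, 0, 0],
    [0, 0, 0, 0, 0, 0],
  ],
)

```text
clock: 5.68
position: [0.5659, 0.0922, 0.1113]
tcp_rot: [-0.0, 0.994, 0.109, -0.0]
contact_force: [0.1, -0.6, -0.8]
finger_gap: 0.0004
```

```bash
python3 - <<'E'
from h import *
stt()
im=snap('scene');cv2.imwrite('pics/s3.png',cv2.resize(im[150:290,220:380],None,fx=4,fy=4)[:,:,::-1])
E
```

```text
5.67 [0.5659 0.0922 0.1113] F [ 0.06 -0.58 -0.83] gap 0.0004 rot [ 0.01 -0.05 -0.05] j [ 0.01  0.27  1.62  0.    1.26 -0.21]
```

View pics/s3.png

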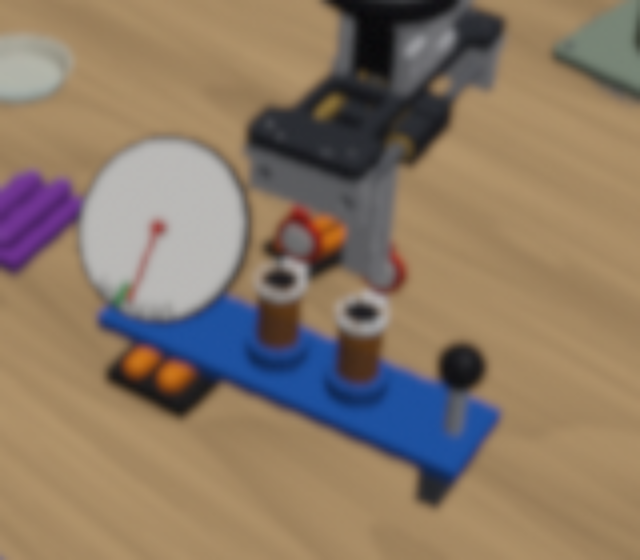

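```bash
python3 - <<'E'
from h import *
s=stt()
C=cal('scene');print(proj(C,[s['position'],W(0,.045,.102),W(-.018,.045,.102),W(-.02,.045,.138),W(0,.112,.092)]))
im=snap('scene');cv2.imwrite('pics/s4.png',cv2.resize(im[180:260,270:370],None,fx=8,fy=8)[:,:,::-1])
snap('wrist','w4.png')
E
```

```text
5.72 [0.5661 0.0922 0.1115] F [-0.33 -0.27  0.21] gap 0.0006 rot [ 0.01 -0.02 -0.05] j [ 0.01  0.27  1.62  0.    1.26 -0.21]
[[309.93558804 225.68260049]
 [310.19910849 227.56306963]
 [313.7269356  223.54589601]
 [315.24632388 211.36813526]
 [335.15930088 240.94021149]]
```

View pics/s4.png

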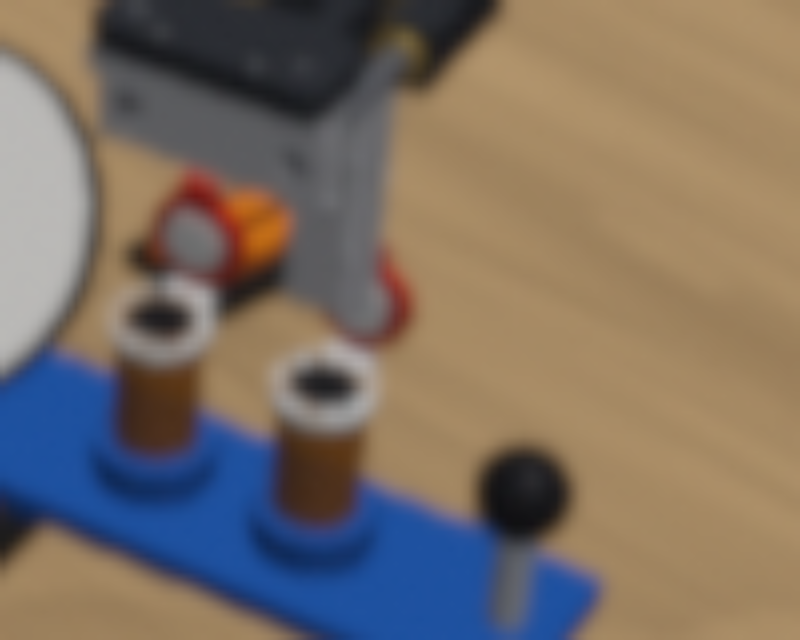

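View pics/w4.png

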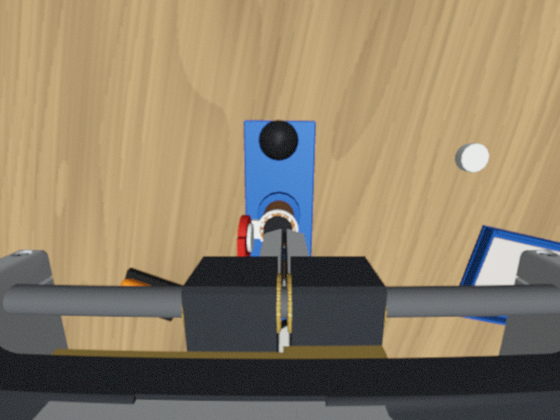

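```bash
python3 - <<'E'
from h import *
s=stt()
C=cal('scene');q=Rq(s['tcp_rot']);p=s['position']
for dz in(0,-.01,-.019):
  print(dz,[np.round(proj(C,p+q.apply([a,b,dz]))[0],1).tolist() for a in(-.0125,.0125) for b in(-.008,.008)])
Cw=cal('wrist')
for dz in(0,-.01,-.019):
  print(dz,[np.round(proj(Cw,p+q.apply([a,b,dz]))[0],1).tolist() for a in(-.0125,.0125) for b in(-.008,.008)])
im=cv2.imread('pics/w4.png');cv2.imwrite('pics/w4c.png',cv2.resize(im[180:300,220:340],None,fx=5,fy=5,interpolation=cv2.INTER_CUBIC))
E
```

```text
5.83 [0.5664 0.0922 0.1118] F [-0.12 -0.28  0.26] gap 0.0006 rot [-0.    0.02 -0.06] j [ 0.01  0.27  1.62 -0.    1.26 -0.21]
0 [[315.3, 224.0], [309.4, 221.7], [310.3, 229.7], [304.3, 227.3]]
-0.01 [[315.6, 220.7], [309.7, 218.4], [310.6, 226.4], [304.6, 224.0]]
-0.019 [[315.9, 217.8], [309.9, 215.4], [310.9, 223.4], [304.8, 221.0]]
0 [[266.5, 220.1], [266.8, 241.0], [301.0, 220.1], [300.7, 241.1]]
-0.01 [[265.6, 224.0], [266.0, 245.8], [301.9, 224.0], [301.5, 245.9]]
-0.019 [[264.8, 227.8], [265.2, 250.6], [302.7, 227.9], [302.3, 250.6]]
```

View pics/w4c.png

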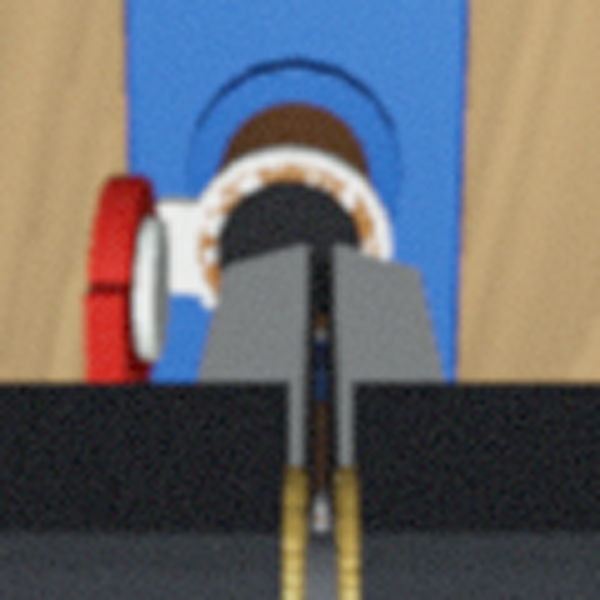

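Both views show the fingertips ending about 20 mm short of the nominal TCP: the edge is at row 229 in the wrist picture, where the −19 mm model puts it at 228. The sweep therefore passed over the cap. I'll back off and redo it lower.

Call:
play_rows(
  rows=[
    [0, 0, -25, 0, 0, 0],
    [-22, 0, -5, 0, 0, 0],
    [-22, 0, 0, 0, 0, 0],
    [-22, 0, 0, 0, 0, 0],
    [0, 0, 0, 0, 0, 0],
  ],
)

```text
clock: 6.45
position: [0.5012, 0.0779, 0.1418]
tcp_rot: [-0.0, 0.994, 0.109, 0.0]
contact_force: [0.6, -1.2, -0.1]
finger_gap: 0.0006
```

Call:
play_rows(
  rows=[
    [0, 0, 18, 0, 0, 0],
    [0, 0, 16, 0, 0, 0],
    [0, 0, 0, 0, 0, 0],
  ],
)

```text
clock: 6.82
position: [0.501, 0.078, 0.1059]
tcp_rot: [-0.0, 0.994, 0.109, -0.002]
contact_force: [0.7, -0.2, -1.6]
finger_gap: 0.0002
```

Call:
play_rows(
  rows=[
    [10, 0, 0, 0, 0, 0],
    [10, 0, 0, 0, 0, 0],
    [10, 0, 0, 0, 0, 0],
    [10, 0, 0, 0, 0, 0],
    [0, 0, 0, 0, 0, 0],
  ],
)

```text
clock: 7.45
position: [0.5418, 0.0868, 0.1076]
tcp_rot: [-0.0, 0.994, 0.109, 0.0]
contact_force: [-0.3, -0.1, 0.2]
finger_gap: 0.0009
```

```bash
python3 - <<'E'
from h import *
stt()
im=snap('scene');cv2.imwrite('pics/s5.png',cv2.resize(im[180:260,270:370],None,fx=8,fy=8)[:,:,::-1])
E
```

```text
7.45 [0.5418 0.0868 0.1076] F [-0.33 -0.06  0.16] gap 0.0009 rot [ 0.    0.01 -0.07] j [ 0.    0.22  1.68  0.    1.24 -0.22]
```

View pics/s5.png

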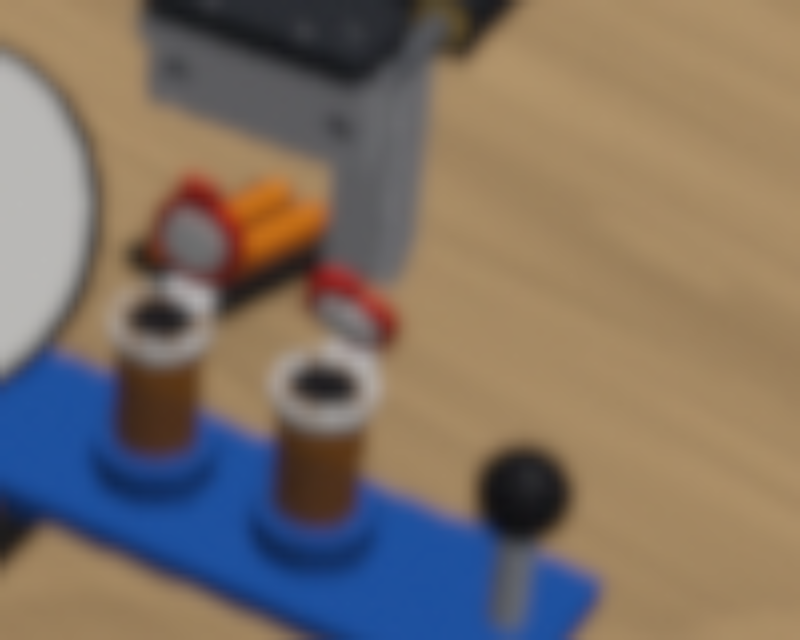

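Cap a is turning now. I continue over and press down.

Call:
play_rows(
  rows=[
    [10, 0, 0, 0, 0, 0],
    [8, 0, 2, 0, 0, 0],
    [4, 0, 4, 0, 0, 0],
    [0, 0, 4, 0, 0, 0],
    [0, 0, 4, 0, 0, 0],
  ],
)

```text
clock: 8.12
position: [0.5625, 0.0914, 0.0933]
tcp_rot: [-0.0, 0.994, 0.109, -0.0]
contact_force: [0.8, 0.6, 0.0]
finger_gap: 0.0005
```

Call:
play_rows(
  rows=[
    [0, 0, 3, 0, 0, 0],
    [0, 0, 2, 0, 0, 0],
    [0, 0, 0, 0, 0, 0],
  ],
)

```text
clock: 8.5
position: [0.5622, 0.0914, 0.0884]
tcp_rot: [-0.0, 0.994, 0.109, -0.0]
contact_force: [0.3, -0.2, -0.2]
finger_gap: 0.0007
```

```bash
python3 - <<'E'
from h import *
stt()
im=snap('scene');cv2.imwrite('pics/s6.png',cv2.resize(im[180:260,270:370],None,fx=8,fy=8)[:,:,::-1])
E
```

```text
8.5 [0.5622 0.0914 0.0884] F [ 0.29 -0.25 -0.21] gap 0.0007 rot [ 0.01 -0.04 -0.06] j [ 0.01  0.29  1.64  0.    1.21 -0.21]
```

View pics/s6.png

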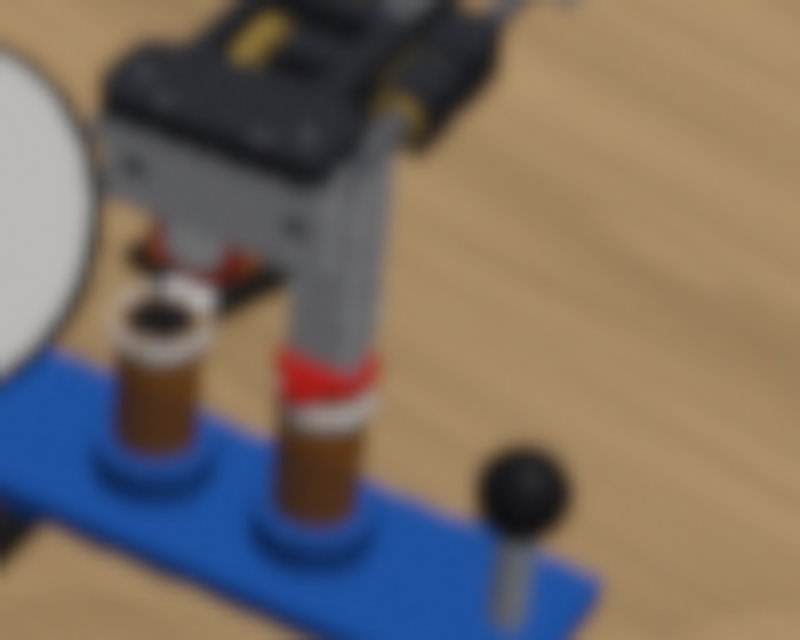

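Cap a is almost shut. I press down in small steps until the force shows.

Call:
play_rows(
  rows=[
    [0, 0, 1, 0, 0, 0],
    [0, 0, 1, 0, 0, 0],
    [0, 0, 0, 0, 0, 0],
  ],
)

```text
clock: 8.93
position: [0.5627, 0.0914, 0.0867]
tcp_rot: [0.0, 0.994, 0.109, 0.0]
contact_force: [0.4, 0.1, 0.7]
finger_gap: 0.0004
```

Call:
play_rows(
  rows=[
    [0, 0, 1, 0, 0, 0],
    [0, 0, 1, 0, 0, 0],
    [0, 0, 0, 0, 0, 0],
  ],
)

```text
clock: 9.3
position: [0.5629, 0.0914, 0.0854]
tcp_rot: [0.0, 0.994, 0.109, 0.0]
contact_force: [-1.2, -0.2, 4.7]
finger_gap: 0.0003
```

Call:
play_rows(
  rows=[
    [0, 0, 1, 0, 0, 0],
    [0, 0, 1, 0, 0, 0],
    [0, 0, 0, 0, 0, 0],
  ],
)

```text
clock: 9.68
position: [0.5633, 0.0915, 0.0852]
tcp_rot: [0.0, 0.994, 0.109, 0.001]
contact_force: [-3.2, -0.4, 13.9]
finger_gap: 0.0006
```

```bash
python3 - <<'E'
from h import *
stt()
im=snap('scene');cv2.imwrite('pics/s7.png',cv2.resize(im[180:260,270:370],None,fx=8,fy=8)[:,:,::-1])
E
```

```text
9.68 [0.5633 0.0915 0.0852] F [-3.22 -0.36 13.94] gap 0.0006 rot [-0.02  0.09 -0.07] j [ 0.01  0.29  1.65 -0.    1.2  -0.21]
```

View pics/s7.png

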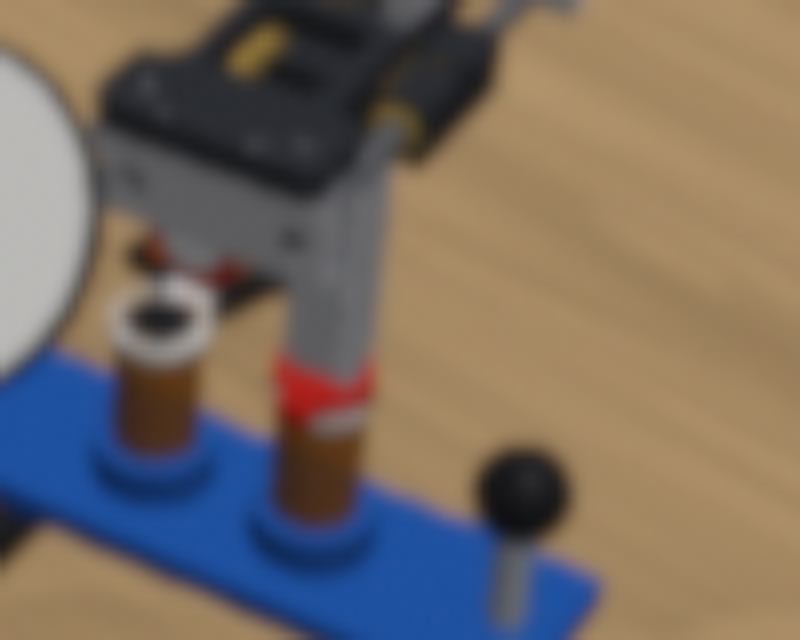

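Cap a is shut and seats hard at 14 N. Now the same for cap b, 57 mm further along.

Call:
play_rows(
  rows=[
    [0, 0, -28, 0, 0, 0],
    [0, 0, -28, 0, 0, 0],
    [-20, 19, 0, 0, 0, 0],
    [-20, 19, 0, 0, 0, 0],
    [-20, 19, 0, 0, 0, 0],
  ],
)

```text
clock: 10.35
position: [0.5154, 0.0222, 0.1381]
tcp_rot: [-0.0, 0.994, 0.11, -0.001]
contact_force: [0.6, -0.3, -1.0]
finger_gap: 0.0005
```

Call:
play_rows(
  rows=[
    [-2, 0, 0, 0, 0, 0],
    [0, 0, 16, 0, 0, 0],
    [0, 0, 16, 0, 0, 0],
    [0, 0, 0, 0, 0, 0],
  ],
)

```text
clock: 10.85
position: [0.5125, 0.0231, 0.1039]
tcp_rot: [-0.001, 0.994, 0.11, -0.003]
contact_force: [-0.1, 0.1, -0.5]
finger_gap: 0.0005
```

```bash
python3 - <<'E'
from h import *
s=stt()
d=s['position'][:2]-O;print(d@RX[:2],d@RY[:2])
im=snap('scene');cv2.imwrite('pics/s8.png',cv2.resize(im[180:260,270:370],None,fx=8,fy=8)[:,:,::-1])
E
```

```text
10.85 [0.5125 0.0231 0.1039] F [-0.1   0.11 -0.48] gap 0.0005 rot [ 0.11 -0.29 -0.11] j [-0.12  0.16  1.77  0.    1.22 -0.34]
-0.0627435689831785 -0.009838712635197686
```

View pics/s8.png

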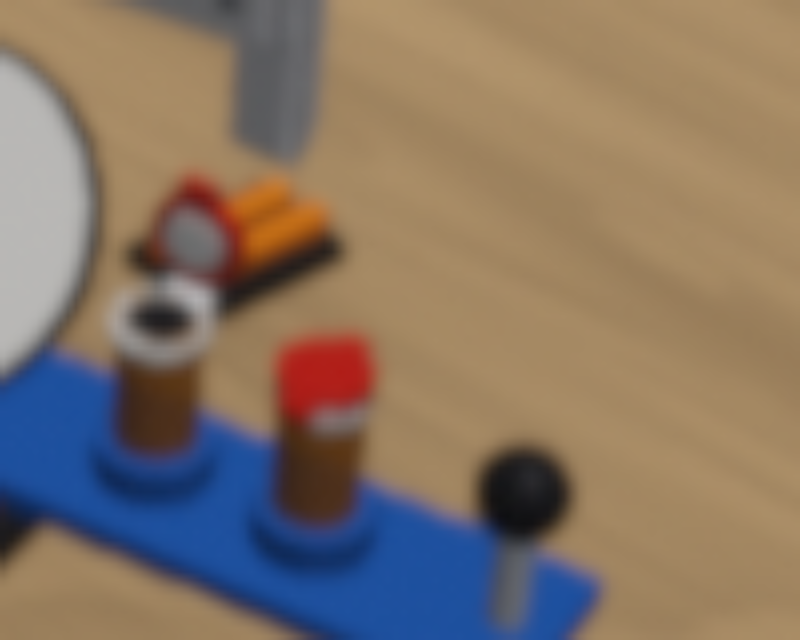

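Cap a lies flat and shut, with its top at (325,375) in the crop. I sweep cap b.

Call:
play_rows(
  rows=[
    [10, 0, 0, 0, 0, 0],
    [10, 0, 0, 0, 0, 0],
    [10, 0, 0, 0, 0, 0],
    [10, 0, 0, 0, 0, 0],
    [10, 0, 0, 0, 0, 0],
  ],
)

```text
clock: 11.52
position: [0.5639, 0.0333, 0.1066]
tcp_rot: [-0.0, 0.994, 0.109, -0.0]
contact_force: [-0.0, 0.9, 0.8]
finger_gap: 0.0001
```

Call:
play_rows(
  rows=[
    [8, 0, 2, 0, 0, 0],
    [4, 0, 4, 0, 0, 0],
    [0, 0, 4, 0, 0, 0],
    [0, 0, 4, 0, 0, 0],
    [0, 0, 3, 0, 0, 0],
  ],
)

```text
clock: 12.15
position: [0.5747, 0.0358, 0.0893]
tcp_rot: [-0.0, 0.994, 0.109, -0.0]
contact_force: [1.0, -0.1, 1.2]
finger_gap: 0.0004
```

Call:
play_rows(
  rows=[
    [0, 0, 2, 0, 0, 0],
    [0, 0, 1, 0, 0, 0],
    [0, 0, 0, 0, 0, 0],
  ],
)

```text
clock: 12.52
position: [0.5747, 0.0357, 0.0866]
tcp_rot: [-0.0, 0.994, 0.109, -0.0]
contact_force: [-0.2, -0.1, -0.4]
finger_gap: 0.0003
```

Call:
play_rows(
  rows=[
    [0, 0, 1, 0, 0, 0],
    [0, 0, 1, 0, 0, 0],
    [0, 0, 1, 0, 0, 0],
    [0, 0, 1, 0, 0, 0],
    [0, 0, 0, 0, 0, 0],
  ],
)

```text
clock: 13.15
position: [0.5756, 0.0358, 0.0853]
tcp_rot: [0.0, 0.994, 0.109, 0.001]
contact_force: [-4.1, 0.8, 12.0]
finger_gap: 0.0002
```

Call:
play_rows(
  rows=[
    [0, 0, 0, 0, 0, 0],
    [0, 0, -25, 0, 0, 0],
    [0, 0, -30, 0, 0, 0],
    [0, 0, -30, 0, 0, 0],
  ],
)

```text
clock: 13.65
position: [0.5745, 0.0357, 0.1681]
tcp_rot: [-0.0, 0.994, 0.109, -0.001]
contact_force: [-0.8, -0.1, -0.5]
finger_gap: 0.0005
```

```bash
python3 - <<'E'
from h import *
s=stt()
C=cal('scene')
im=snap('scene');cv2.imwrite('pics/s9.png',cv2.resize(im[160:280,230:380],None,fx=5,fy=5)[:,:,::-1])
it=snap('top');snap('wrist','w9.png')
cv2.imwrite('pics/t9.png',cv2.resize(it[180:260,195:345],None,fx=5,fy=5)[:,:,::-1])
E
```

```text
13.65 [0.5745 0.0357 0.1681] F [-0.82 -0.13 -0.49] gap 0.0005 rot [ 0.01 -0.06 -0.06] j [-0.09  0.22  1.55 -0.    1.37 -0.31]
```

View pics/s9.png

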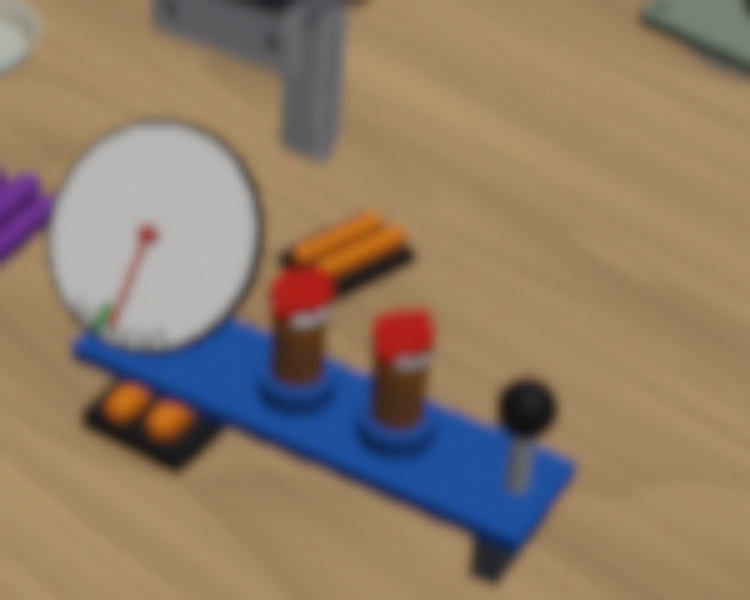

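View pics/w9.png

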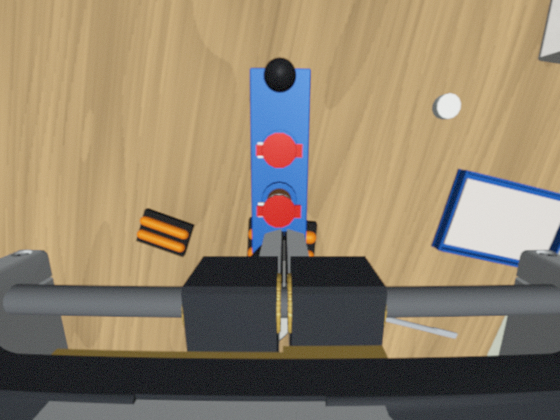

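View pics/t9.png

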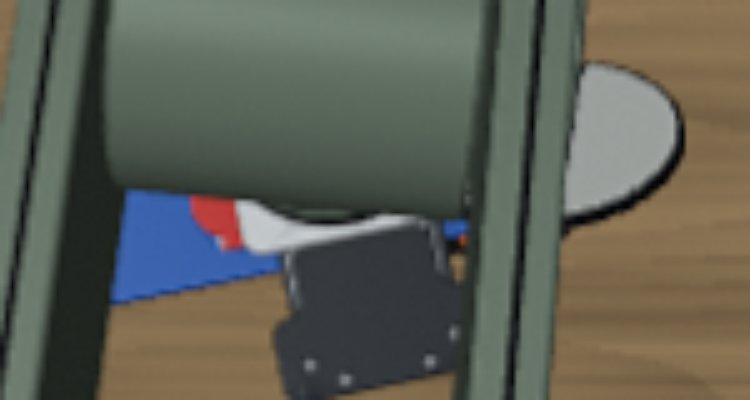

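Both caps are flat and shut in the scene view (302,292 and 403,337) and the wrist view. Next I locate the stud ribs from the earlier wrist picture and the knob from the current one.

```bash
python3 - <<'E'
from h import *
s=stt()
st1=dict(position=[0.6398,-0.0504,0.2193],tcp_rot=None)
q=ROT.as_quat();st1['tcp_rot']=[q[3],q[0],q[1],q[2]]
C1=cal('wrist',st1)
for n,p,z in(('ribhi',(279,158.4),.03),('riblo',(279,178),.027),('baseTop',(280,146.5),.015),('baseBot',(283,190.5),.015),('mouth_a',(240,52),.102),('mouth_b',(240,110.3),.102),('pivot',(244.4,193.2),.104)):
    P=onz(C1,p,z);d=P[:2]-O;print(n,np.round(P,4),'rack',np.round(d@RX[:2],4),np.round(d@RY[:2],4))
C=cal('wrist')
print([(x['position'],x['score']) for x in nets.pinpoint('knob','wrist')])
for n,p,z in(('knob',(280,74.5),.092),('capa',(280,150),.109),('capb',(279,211),.109)):
    P=onz(C,p,z);d=P[:2]-O;print(n,np.round(P,4),'rack',np.round(d@RX[:2],4),np.round(d@RY[:2],4))
C=cal('scene');k=(230+526/5,160+407/5);print(k,onz(C,k,.092))
E
```

```text
13.8 [0.5763 0.0356 0.1692] F [-0.03  1.36  0.41] gap 0.0004 rot [-0.07  0.21 -0.06] j [-0.09  0.22  1.55 -0.    1.37 -0.31]
ribhi [ 0.6249 -0.0122  0.03  ] rack 0.0394 -0.0686
riblo [ 0.6305 -0.0382  0.027 ] rack 0.0392 -0.0953
baseTop [0.6227 0.003  0.015 ] rack 0.0405 -0.0533
baseBot [ 0.64   -0.0559  0.015 ] rack 0.0447 -0.1146
mouth_a [0.5633 0.0887 0.102 ] rack 0.0011 0.0431
mouth_b [0.5741 0.0326 0.102 ] rack -0.0005 -0.0139
pivot [ 0.5956 -0.0532  0.104 ] rack 0.0019 -0.1024
[([277.4, 75.5], 0.55)]
knob [0.5466 0.1542 0.092 ] rack -0.001 0.1108
capa [0.5611 0.0894 0.109 ] rack -0.0009 0.0443
capb [0.5722 0.0346 0.109 ] rack -0.0019 -0.0115
(335.2, 241.4) [0.5485637  0.15670988 0.092     ]
```

```bash
python3 - <<'E'
from h import *
plan(W(0,.112,.15),4); print(W(0,.112,.15))
E
```

```text
[[-0.0, -31.0, 4.0, 0.0, -0.0, 0.0], [-0.0, -31.0, 5.0, 0.0, -0.0, 0.0], [-1.0, -30.0, 4.0, 0.0, -0.0, 0.0], [0.0, -31.0, 4.0, 0.0, -0.0, 0.0]] end [0.5472 0.1556 0.1503] roterr deg 0.06
[0.54735876 0.15564515 0.15      ]
```

Call:
play_rows(
  rows=[
    [0, -31, 4, 0, 0, 0],
    [0, -31, 5, 0, 0, 0],
    [-1, -30, 4, 0, 0, 0],
    [0, -31, 4, 0, 0, 0],
    [0, 0, 0, 0, 0, 0],
  ],
  hand=1,
)

```text
clock: 14.48
position: [0.5447, 0.157, 0.1477]
tcp_rot: [-0.0, 0.994, 0.111, -0.003]
contact_force: [0.4, 0.5, -0.8]
finger_gap: 0.0472
```

Call:
play_rows(
  rows=[
    [0, 0, 0, 0, 0, 0],
    [0, 0, 0, 0, 0, 0],
    [0, 0, 30, 0, 0, 0],
    [0, 0, 30, 0, 0, 0],
    [0, 0, 20, 0, 0, 0],
  ],
)

```text
clock: 15.1
position: [0.5468, 0.1544, 0.0692]
tcp_rot: [0.0, 0.994, 0.109, -0.001]
contact_force: [0.2, -0.1, 0.2]
finger_gap: 0.0933
```

Call:
play_rows(
  rows=[
    [0, 0, 0, 0, 0, 0],
    [0, 0, 0, 0, 0, 0],
  ],
)

```text
clock: 15.35
position: [0.5482, 0.1552, 0.0716]
tcp_rot: [0.0, 0.994, 0.109, 0.001]
contact_force: [0.5, -0.5, -0.2]
finger_gap: 0.0941
```

```bash
python3 - <<'E'
from h import *
s=stt()
d=s['position'][:2]-O;print(d@RX[:2],d@RY[:2])
im=snap('scene');cv2.imwrite('pics/s10.png',cv2.resize(im[180:280,270:395],None,fx=6,fy=6)[:,:,::-1])
snap('wrist','w10.png')
E
```

```text
15.35 [0.5482 0.1552 0.0716] F [ 0.52 -0.5  -0.17] gap 0.0941 rot [-0.01  0.09 -0.01] j [ 0.12  0.31  1.66 -0.    1.17 -0.09]
0.0007378681296747145 0.11135266437397923
```

View pics/s10.png

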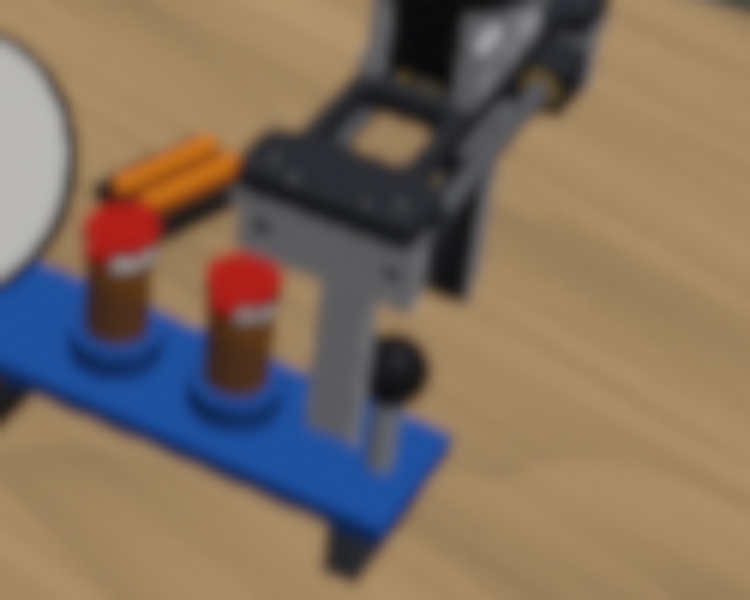

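View pics/w10.png

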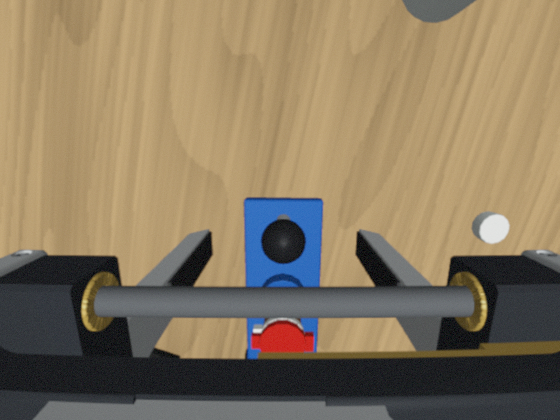

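```bash
python3 - <<'E'
from h import *
s=stt()
C=cal('scene');q=Rq(s['tcp_rot']);p=np.array(s['position'])
Cw=cal('wrist')
for dz in(0,-.01,-.02,-.025,-.03):
  print(dz,[np.round(proj(C,p+q.apply([a,b,dz]))[0],1).tolist() for a in(.047,.0595) for b in(-.008,.008)],[np.round(proj(Cw,p+q.apply([a,b,dz]))[0],1).tolist() for a in(.047,.0595) for b in(-.008,)])
print(proj(Cw,W(0,.112,.092)))
E
```

```text
15.45 [0.5486 0.1555 0.0722] F [0.36 0.48 0.15] gap 0.0941 rot [-0.02  0.16 -0.04] j [ 0.12  0.31  1.66 -0.    1.17 -0.09]
0 [[328.1, 260.4], [321.9, 257.8], [325.7, 263.7], [319.4, 261.0]] [[348.6, 220.1], [365.7, 220.1]]
-0.01 [[328.5, 257.3], [322.2, 254.6], [326.1, 260.5], [319.7, 257.8]] [[351.7, 224.0], [369.7, 224.0]]
-0.02 [[329.0, 254.1], [322.6, 251.4], [326.5, 257.3], [320.1, 254.6]] [[355.2, 228.3], [374.0, 228.3]]
-0.025 [[329.2, 252.4], [322.8, 249.8], [326.7, 255.7], [320.3, 253.0]] [[357.0, 230.6], [376.4, 230.6]]
-0.03 [[329.4, 250.8], [323.0, 248.1], [326.9, 254.0], [320.5, 251.3]] [[359.0, 233.1], [378.8, 233.0]]
[[282.06655689 239.19547693]]
```

The wrist view confirms the tips are 23 mm short of the nominal TCP (inner tip at (358,231)). The ball is centred between the jaws at (283,241). I lower 22 mm so the pads centre on the ball, then close.

Call:
play_rows(
  rows=[
    [0, 0, 11, 0, 0, 0],
    [0, 0, 11, 0, 0, 0],
    [0, 0, 0, 0, 0, 0],
    [0, 0, 0, 0, 0, 0],
  ],
)

```text
clock: 15.95
position: [0.547, 0.1556, 0.0484]
tcp_rot: [-0.0, 0.994, 0.109, -0.0]
contact_force: [0.1, 0.3, -0.3]
finger_gap: 0.094
```

Call:
play_rows(
  rows=[
    [0, 0, 0, 0, 0, 0],
    [0, 0, 0, 0, 0, 0],
    [0, 0, 0, 0, 0, 0],
    [0, 0, 0, 0, 0, 0],
    [0, 0, 0, 0, 0, 0],
  ],
  hand=-1,
  squeeze=20,
)

```text
clock: 16.58
position: [0.5472, 0.1556, 0.0487]
tcp_rot: [0.0, 0.994, 0.109, 0.0]
contact_force: [-0.9, 0.0, -0.2]
finger_gap: 0.0473
```

Call:
play_rows(
  rows=[
    [0, 0, 0, 0, 0, 0],
    [0, 0, 0, 0, 0, 0],
    [0, 0, 0, 0, 0, 0],
    [0, 0, 0, 0, 0, 0],
  ],
)

```text
clock: 17.08
position: [0.5474, 0.1557, 0.0487]
tcp_rot: [-0.0, 0.994, 0.109, 0.0]
contact_force: [0.5, 0.4, -0.4]
finger_gap: 0.0288
```

```bash
python3 - <<'E'
from h import *
s=stt()
im=snap('scene');cv2.imwrite('pics/s11.png',cv2.resize(im[160:280,230:380],None,fx=5,fy=5)[:,:,::-1])
it=snap('top');cv2.imwrite('pics/t11.png',cv2.resize(it[180:260,195:345],None,fx=5,fy=5)[:,:,::-1])
E
```

```text
17.07 [0.5474 0.1557 0.0487] F [ 0.47  0.41 -0.43] gap 0.0288 rot [ 0.    0.02 -0.06] j [ 0.12  0.34  1.67  0.    1.13 -0.09]
```

View pics/s11.png

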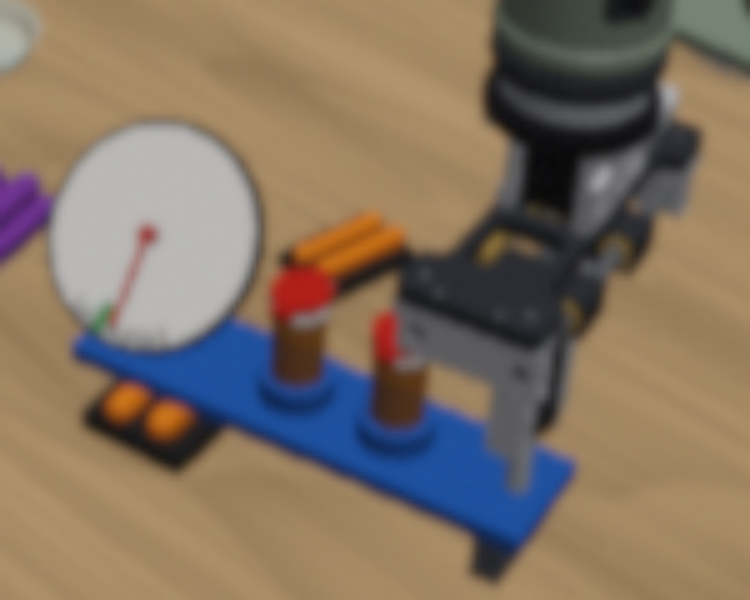

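View pics/t11.png

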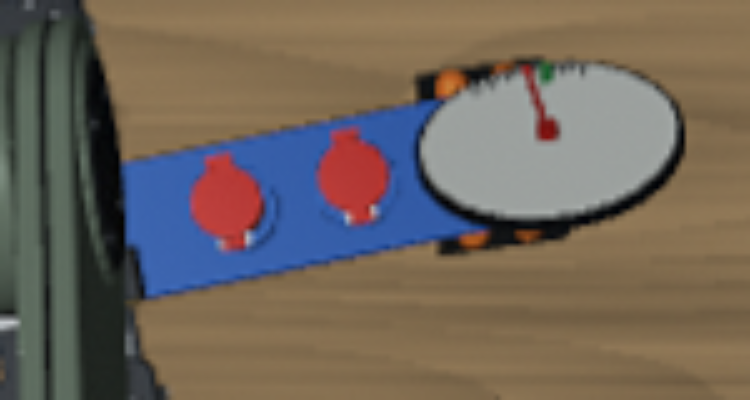

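Gripped: the gap is 28.8 mm on the 30 mm ball, and the rack hasn't moved. I lift slowly along the tipping arc.

Call:
play_rows(
  rows=[
    [0, 0.7, -2, 0, 0, 0],
    [0, 0.7, -2, 0, 0, 0],
    [0, 0.7, -2, 0, 0, 0],
    [0, 0.8, -2, 0, 0, 0],
    [0, 0.8, -2, 0, 0, 0],
  ],
)

```text
clock: 17.8
position: [0.5478, 0.1519, 0.0587]
tcp_rot: [0.0, 0.994, 0.109, -0.0]
contact_force: [0.4, -0.2, -2.6]
finger_gap: 0.029
```

```bash
python3 - <<'E'
from h import *
s=stt()
im=snap('scene');cv2.imwrite('pics/s12.png',cv2.resize(im[160:280,230:380],None,fx=5,fy=5)[:,:,::-1])
E
```

```text
17.8 [0.5478 0.1519 0.0587] F [ 0.45 -0.2  -2.61] gap 0.029 rot [-0.   -0.02 -0.05] j [ 0.12  0.32  1.67 -0.    1.15 -0.1 ]
```

View pics/s12.png

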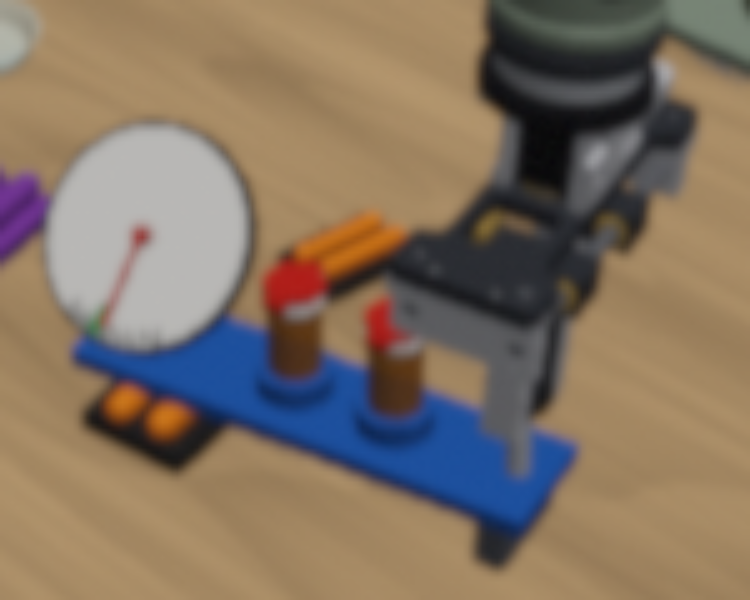

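The rack is tipping on the stud and the load on the tool is 2.6 N. I continue to the calculated tilt of about 0.13 rad.

Call:
play_rows(
  rows=[
    [0, 0.8, -2, 0, 0, 0],
    [0, 0.9, -2, 0, 0, 0],
    [0, 0.9, -2, 0, 0, 0],
    [0, 0.9, -2, 0, 0, 0],
    [0, 0.9, -1.5, 0, 0, 0],
  ],
)

```text
clock: 18.48
position: [0.5489, 0.1477, 0.0683]
tcp_rot: [-0.0, 0.994, 0.109, -0.0]
contact_force: [-0.6, 1.0, -3.1]
finger_gap: 0.0286
```

Call:
play_rows(
  rows=[
    [0, 0.6, -1.5, 0, 0, 0],
    [0, 0.6, -1.5, 0, 0, 0],
    [0, 0.5, -1.2, 0, 0, 0],
    [0, 0, 0, 0, 0, 0],
    [0, 0, 0, 0, 0, 0],
  ],
)

```text
clock: 19.1
position: [0.5493, 0.146, 0.0723]
tcp_rot: [0.0, 0.994, 0.109, -0.0]
contact_force: [0.4, -0.1, -3.8]
finger_gap: 0.0289
```

Call:
play_rows(
  rows=[
    [0, 0, 0, 0, 0, 0],
    [0, 0, 0, 0, 0, 0],
    [0, 0, 0, 0, 0, 0],
    [0, 0, 0, 0, 0, 0],
    [0, 0, 0, 0, 0, 0],
  ],
)

```text
clock: 19.73
position: [0.5494, 0.146, 0.0723]
tcp_rot: [0.0, 0.994, 0.109, -0.0]
contact_force: [0.8, -0.4, -3.5]
finger_gap: 0.0289
```

Call:
play_rows(
  rows=[
    [0, 0, 0, 0, 0, 0],
    [0, 0, 0, 0, 0, 0],
    [0, 0, 0, 0, 0, 0],
    [0, 0, 0, 0, 0, 0],
    [0, 0, 0, 0, 0, 0],
  ],
)

```text
clock: 20.35
position: [0.5493, 0.146, 0.0723]
tcp_rot: [0.0, 0.994, 0.109, -0.0]
contact_force: [0.5, -1.0, -2.5]
finger_gap: 0.0289
```

Call:
play_rows(
  rows=[
    [0, 0, 0, 0, 0, 0],
    [0, 0, 0, 0, 0, 0],
    [0, 0, 0, 0, 0, 0],
    [0, 0, 0, 0, 0, 0],
    [0, 0, 0, 0, 0, 0],
  ],
)

```text
clock: 20.98
position: [0.5494, 0.146, 0.0724]
tcp_rot: [0.0, 0.994, 0.109, 0.0]
contact_force: [-0.0, -0.9, -4.5]
finger_gap: 0.029
```

```bash
python3 - <<'E'
from h import *
s=stt()
im=snap('scene');cv2.imwrite('pics/s13.png',cv2.resize(im[160:280,230:380],None,fx=5,fy=5,interpolation=cv2.INTER_CUBIC)[:,:,::-1])
it=snap('top');cv2.imwrite('pics/t13.png',cv2.resize(it[170:250,265:345],None,fx=8,fy=8,interpolation=cv2.INTER_CUBIC)[:,:,::-1])
E
```

```text
20.98 [0.5494 0.146  0.0724] F [-0.02 -0.93 -4.47] gap 0.029 rot [-0.    0.   -0.06] j [ 0.11  0.31  1.66 -0.    1.18 -0.11]
```

View pics/s13.png

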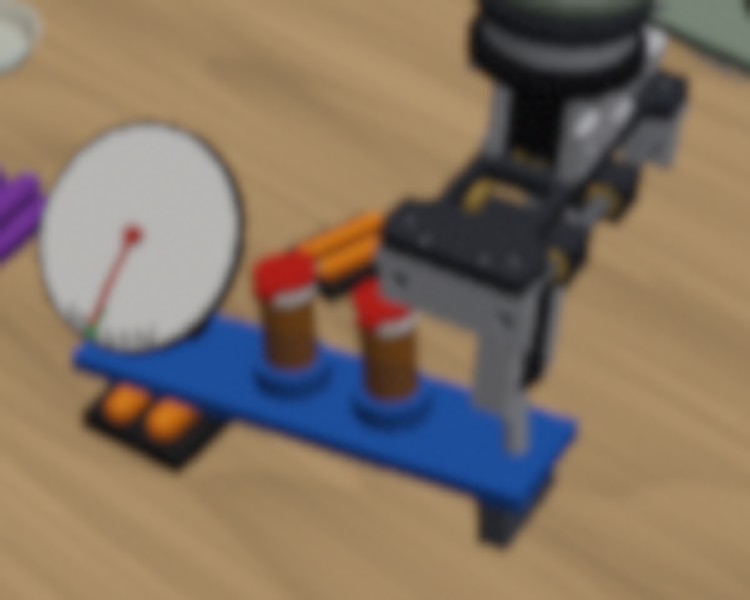

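View pics/t13.png

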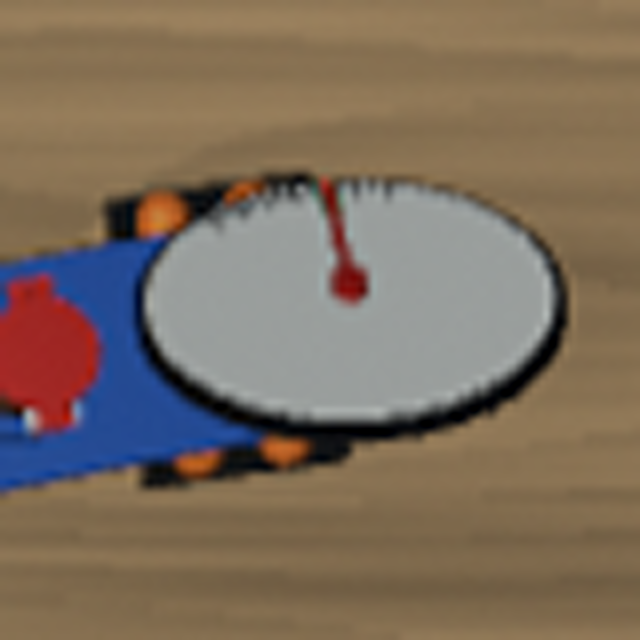

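```bash
python3 - <<'E'
from h import *
s=stt()
A={}
for c in('top','scene'):
    A[c]=np.mean([snap(c).astype(float) for _ in range(3)],0)
im=A['top'];
y0,y1,x0,x1=190,208,300,314
print('top R-G');print((im[y0:y1,x0:x1,0]-im[y0:y1,x0:x1,1]).astype(int))
print('top G-B');print((im[y0:y1,x0:x1,1]-im[y0:y1,x0:x1,2]).astype(int))
im=A['scene']
y0,y1,x0,x1=204,232,242,260
print('scene R-G');print((im[y0:y1,x0:x1,0]-im[y0:y1,x0:x1,1]).astype(int))
cv2.imwrite('pics/s14.png',cv2.resize(im[180:240,230:290].astype(np.uint8),None,fx=10,fy=10,interpolation=cv2.INTER_CUBIC)[:,:,::-1])
for c in('top','scene'): print(c,[(np.round(x['position'],1),round(x['score'],2)) for n in('pointer_tip','mark_mid') for x in nets.pinpoint(n,c)])
E
```

```text
21.07 [0.5494 0.146  0.0723] F [-0.   -0.7  -3.98] gap 0.0288 rot [-0.   -0.   -0.05] j [ 0.11  0.31  1.66 -0.    1.18 -0.11]
top R-G
[[ 22  23  24  24  24  23  22  22  22  23  23  23  23  23]
 [ 17  15  15  16  20  21  21  22  24  23  22  24  24  24]
 [  6   3   0   5   6  81  33  11   9  12   6  12  11  14]
 [ -4  -2  -4  -2 -21  98  63  -2  -6  -3  -5  -4  -3  -2]
 [ -4  -2  -3  -4 -27  40  87 -17  -9  -3  -4  -4  -5  -3]
 [ -4  -3  -4  -5 -13   6  92  -3  -7  -4  -4  -4  -5  -4]
 [ -4  -5  -5  -4  -6  -1  74  27  -5  -6  -4  -4  -4  -4]
 [ -4  -4  -4  -5  -6  -8  56  50  -2  -5  -4  -4  -4  -4]
 [ -4  -4  -4  -4  -5  -9  42  74  -1  -6  -4  -4  -4  -4]
 [ -4  -4  -4  -5  -5  -8  32  88  -2  -7  -5  -4  -3  -4]
 [ -4  -4  -4  -4  -5  -7  27  84  27  -3  -5  -4  -4  -4]
 [ -4  -4  -4  -4  -4  -6   0  59  53  -2  -7  -5  -5  -4]
 [ -4  -4  -4  -4  -5  -6 -11  44  66  11  -6  -6  -5  -4]
 [ -4  -4  -4  -4  -5  -7  12  61  88  52  23  -3  -5  -4]
 [ -5  -4  -5  -5  -5  -8  37  85  96 100  62  -2  -6  -4]
 [ -4  -4  -5  -4  -5  -8  36  95 102 101  63  -4  -6  -4]
 [ -4  -4  -4  -4  -5 
[... 2400 characters left out ...]
   1   1   1   1   1   0]
 [ 20  12   5   2   3  12  21   5  -2   0   1   1   1   1   1   1   1   1]
 [ 25  20  12   4  -3 -12 -13  -9  -3   0   1   1   1   1   1   1   1   1]
 [ 26  25  20  13  -2 -25 -31 -12  -3   0   1   1   1   1   1   1   2   1]
 [ 27  26  25  19   5 -19 -24  -9   0   0   1   1   0   1   1   1   1   1]
 [ 27  26  24  18   3 -16 -20  -8  -2   0   0   0   0   1   1   1   1   1]
 [ 27  25  20   7 -11 -29 -31 -21 -11  -7  -3  -2   0   0   0   0   0  -1]
 [ 27  24  13  -7 -30 -42 -44 -39 -32 -26 -20 -15 -12 -10  -8  -8 -11 -15]
 [ 26  23  11 -14 -36 -44 -45 -45 -44 -43 -41 -38 -36 -33 -31 -32 -35 -39]]
top [(array([302.9, 191.4]), 0.36)]
scene [(array([249.1, 222.5]), 0.56)]
```

View pics/s14.png

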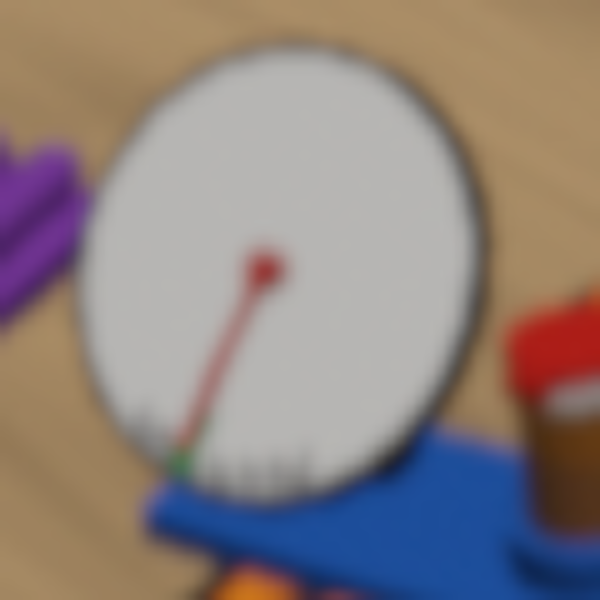

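Call:
play_rows(
  rows=[
    [0, 0, 0, 0, 0, 0],
    [0, 0, 0, 0, 0, 0],
    [0, 0, 0, 0, 0, 0],
    [0, 0, 0, 0, 0, 0],
  ],
)

```text
clock: 22.08
position: [0.5493, 0.146, 0.0723]
tcp_rot: [0.0, 0.994, 0.109, -0.0]
contact_force: [0.3, -0.9, -3.5]
finger_gap: 0.0291
```

```bash
python3 - <<'E'
from h import *
F=[];A=[]
for i in range(6):
    snap('top');s=arm.read_state();F.append(s['contact_force']);A.append(s['position'])
print(np.mean(F,0),np.std(F,0),np.ptp(A,0))
im=np.mean([snap('top').astype(float) for _ in range(2)],0)
print((im[190:198,302:310,1]-im[190:198,302:310,2]).astype(int));print((im[190:198,302:310,0]-im[190:198,302:310,1]).astype(int))
cv2.imwrite('pics/t15.png',cv2.resize(im[160:260,195:345].astype(np.uint8),None,fx=5,fy=5,interpolation=cv2.INTER_CUBIC)[:,:,::-1]);stt()
E
```

```text
[ 0.06383267 -1.0346841  -3.62628741] [0.26059551 0.20581828 0.43075487] [3.82410593e-05 5.80837803e-05 3.88942166e-05]
[[32 31 31 31 30 31 31 31]
 [19 22 30 31 31 32 32 32]
 [-4  8 22 18 25 17 12 11]
 [ 0  0 10  4 15  0 -1 -2]
 [ 0  0 14 12  6 15  3  0]
 [ 1  1  5 11  5 19  3  1]
 [ 2  1  0 11  7 15  2  2]
 [ 1  1  1  4  2  6  2  2]]
[[ 24  24  23  23  23  22  23  23]
 [ 15  16  21  21  21  22  24  24]
 [  0   6   6  81  33  11   9   9]
 [ -4  -2 -22  98  63  -3  -6  -3]
 [ -3  -3 -27  40  88 -17  -9  -3]
 [ -4  -4 -13   7  93  -3  -8  -4]
 [ -4  -4  -6  -1  74  27  -5  -5]
 [ -4  -4  -6  -8  57  50  -3  -6]]
22.48 [0.5494 0.146  0.0724] F [ 0.6  -0.73 -4.04] gap 0.029 rot [-0.    0.   -0.06] j [ 0.11  0.31  1.66 -0.    1.18 -0.11]
```

View pics/t15.png

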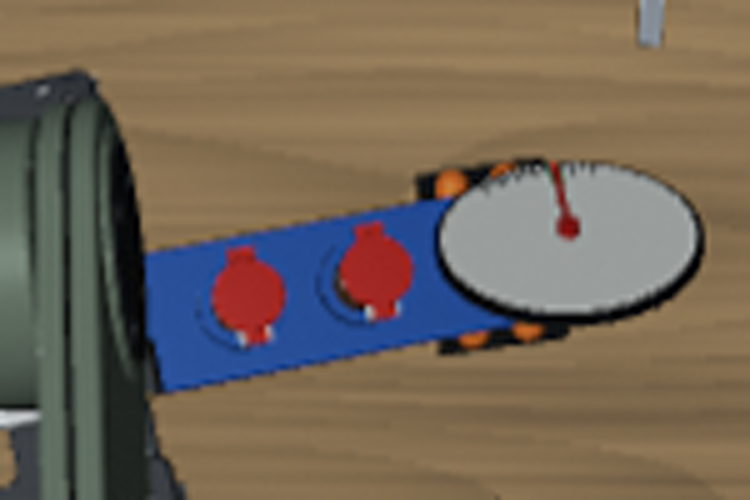

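```bash
python3 - <<'E'
from h import *
print(arm.finish_job());stt()
E
```

```text
the job is handed in; nothing more can be done
None
the job is handed in; nothing more can be done
```

I pressed both red caps shut with the rack level. I then took the rack by the ball knob, tipped it up on the orange stud until the pointer reached the green mark, and handed the job in at about 22.5 s. No verdict was reported.

**Last checks before handing in:**
- **Caps:** both lie flat in the scene, wrist and top pictures. Each took 12–14 N of pressing before I moved on.
- **Pointer:** in the top view green shows on both sides of it at the tip. The scene view puts it at most about 1 mm past the middle of the mark, inside the 3 mm limit. The top pictures did not change over the last 1.5 s.
- **Lift and grip:** the knob end is up about 24 mm, so the foot is well clear of the table. The finger gap is 29 mm on the 30 mm ball.
- **Stud:** the arm carries about 3.6 N of the rack's roughly 4.9 N, which leaves about 1.3 N on the stud. That is more on the arm than the 2.2 N I expected with the weight centred. I could not measure the stud force itself, but the tilt fits a rack resting on the stud.
- **Bystanders:** I worked clear of them, but took no final full picture of all six.

**What disagreed:** the fingertips end about 23 mm short of the stated tool point, so my first sweep at cap a passed over it without touching. I corrected for this in the later moves.

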